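Refit the air filter and hold its bayonet cap at the vent mark

ROBOT

A 6-joint arm with a two-finger parallel gripper is mounted at the origin on a cart in front of the work surface, level with it; the furniture and walls round the work are solid. World frame = base frame: x ahead of the robot, y to its left, z up, the work surface at z = 0. Lengths are in m, angles in rad, forces in N, time in s.
With the tool pointing down it reaches from about 0.35 to 0.775 m from the base axis. Payload 7.3 kg.
Tool frame: the origin (TCP) lies between the finger pads; the fingertips stand 17 mm ahead of it and the grasp point (between the pads) lies 2 mm behind it; z points along the fingers, y is the line along which they close (so a half turn about z gives the same grasp; the last joint's range is limited). The gripper opens to 92 mm and grips with 3 to 60 N. Pads are 19 mm wide; open, the fingers measure 130 mm over their backs; the gripper's body (75 mm by 190 mm) begins 47 mm behind the grasp point.
Start: joints at [-1.39, 0.342, 1.524, -0, 1.275, -0.146], TCP at [0.169, -0.497, 0.244] pointing down, gripper open.
Joint ranges: [-2.53, 2.53], [-0.77, 2.02], [0.04, 2.7], [-1, 4.14], [0.28, 2.66], [-3.11, 3.11]. Speed limits (rad/s): [2.57, 2.57, 3.14, 3.14, 3.14, 3.14].

INTERFACE

Orientations are given as [roll, pitch, yaw] about the fixed x, y, z axes, in that order (R = Rz(yaw) Ry(pitch) Rx(roll)).
In Python, from cell import robot, optics gives the robot as it stands.
- The arm moves only by the tool play_rows, never from a script. Its argument "rows" is a list of rows, each a list of 7 numbers: the shift along the tool's x, y, z in cm, then the turn, a rotation vector about the tool's x, y, z in rad, then the opening, from 0 (shut) to 1 (fully open). In form: [[tx, ty, tz, wx, wy, wz, grip], ...]. A call has 1 to 20 rows; each row is the pose to reach, as a shift and turn from the pose commanded when the call began, along the tool's axes at that moment; what a row does not reach only later rows make up. A row lasts 1/10 s, in which the tool goes at most 50 mm and 8.59 degrees, less where a joint would pass 70% of its speed; a pose out of reach is approached as far as the arm can. A call with a gripper value outside its range is refused whole. The fingers move at their own pace and stop on an object; "squeeze" is the grip in N (left out, the last holds). Time passes only in rows, so rows that repeat a pose let the fingers close. It gives the time, the measured TCP pose, the force, the opening and the grip force at its end, in the units of the state.
- robot.observe(): the state, without advancing time (a new reading comes with each control period).
- optics.read_camera(name): name is "side" or "top" or "wrist"; returns (picture, depth): 420x560x3 uint8, red, green, blue; 420x560 float32, m along the optical axis (not along the pixel's ray), 0 where there is no reading.
- optics.camera_model(name): a dict with "fx", "fy", "cx", "cy" (pixels), "origin" and "rotation" of the camera in the world; the wrist camera has in their place "tool_from_camera" (4x4, takes a point from camera to tool coordinates, whose origin is the TCP and whose axes are the flange's). Camera axes: x right, y up, looking along -z (the intrinsics and any distortion apply to the point x, -y, -z); pixel columns grow to the right and rows downward; lengths in m; the calibration is good to about 2 mm. The wrist camera is an equidistant fisheye: a pixel r from the principal point sees the ray r / f radians off the axis. A picture is of the moment at which its call begins: read the wrist's pose just before it. camera_model takes no time and is no camera call.
- robot.hand_in(): hands the job in; it is judged then, once.
The state is a dict: "time": time; "qpos": joint angles; "qvel": joint speeds; "joint_efforts": joint torques, N m; "tool_pos": TCP position; "tool_rot": TCP orientation; "contact_force": force on the tool from outside, world axes, zero at the start; "torque": the same for the moment, N m; "opening": finger opening in m; "grip_force": force on a finger pad.
Only numpy, scipy, OpenCV 4.12 (cv2) and the standard library are available. Lean on these libraries where they do the work, as an engineer would, in place of code of your own. Each camera call takes 0.05 s, during which the arm holds its last target. There are 200 camera calls.

TASK

Put the compressed-air filter together again: stand the filter element upright in the socket at the bottom of the open housing, stem up, then set the bayonet cap home on the housing with its lugs through the slots. Twist the cap clockwise, seen from above, until its grip bar points at the single raised vent mark, halfway to the lock, and finish while still gripping it there against its spring; never turn it on to the lock, and leave the tape measure, the screwdriver and the wrench where they lie.

Things in the scene. Friction and masses are not known exactly. Their poses are not given: they have to be found in the camera images.
- housing: fixed air filter housing: aluminium pot, 88 mm across, 100 mm high, on a 120 x 84 mm dark foot; origin at the centre of its underside, z up. Two slots for the cap's lugs open the mouth at its +x and -x sides. Two air ports stick out along +y and -y to 72 mm from the axis, 50 mm up. Fixed stops beside the slots bar an anticlockwise turn
- collar (a point): centre of the housing's flat top, axes as the housing. The mouth here is 52 mm across; the slots are 17 mm wide and reach 36 mm from the axis along +x and -x. The lip under which the lugs turn is 5 mm thick
- seat (a point): centre of the floor of the round black socket at the bottom inside the housing, 88 mm below the collar top; the socket is 33 mm in inner diameter and 22 mm deep
- vent_mark (a point): the single dark vent rib on the rim, 41 mm from the axis, 45 degrees clockwise (from above) from the housing's +x slot; a like one lies opposite. A pair of ribs 90 degrees clockwise from each slot marks the lock
- cap_grip (a point): centre of the grip bar of the loose black bayonet cap, which starts upright on the bench; x along the bar and through the two lugs, z up. Bar 58 mm long (x), 28 mm thick (y), from 17 mm below this point to 17 mm above. Disc below it 68 mm across, 6 mm thick, underside 23 mm below this point: it rests on the collar when home. A half turn makes no difference. About 0.12 kg
- cap_foot (a point): centre of the cap's underside, 36 mm below the grip centre, axes the same. The skirt, 47 mm across, reaches from the disc 13 mm down to here; at its foot two lugs, 10 mm wide and 6 mm high, reach 33 mm from the axis along +x and -x. The cap is hollow inside, up into the grip, and takes in the element's stem
- element_center (a point): centre of the loose filter element, half-way up its 118 mm; it starts upright on the bench, z towards the stem. Pleated pale cartridge 28 mm in diameter, 70 mm long, foot chamfered; on top a black round stem 11 mm in diameter, 48 mm long. Seated, the top 30 mm of the stem stand above the collar. About 0.07 kg
- vent_ring (a joint): spring ring inside the housing, rad, 0 at rest. The cap's lugs meet it after about 0.2 rad of clockwise turn and push it along, so it reads the cap's turn less about 0.2: 0.58 at the vent mark, 1.36 locked. It pushes back with 0.06 to 0.2 N m and turns the cap back if let go. From about 60 degrees of cap turn, sprung lock detents resist
- tape_measure: tape measure, 69 x 91 x 35 mm, bystander on the far side; origin at its underside
- screwdriver_3: screwdriver with dark handle, 170 mm long, bystander on the far side; origin at the middle of its underside
- wrench_0: combination wrench, 170 mm long, bystander at the bench's front edge; origin at the middle of its underside
There are look-alikes about, which are no part of the job. What is shaped like the part that bears element_center but blue is not meant.

How it is judged:
By the outcome, as a careful person would: the job done as asked, in the order asked, and still so for the second after the job is handed in, while the arm keeps its last pose, push and grip.
It also fails if it takes over 51 s, if anything falls off the work surface, if the arm or the gripper's body presses on something with over 40 N, if the wrist force passes 120 N, or if a joint passes its speed limit or range.

## Working session

There is one attempt and no reset: what is moved stays moved. The work goes in short steps, Python scripts to look and compute and a tool call to move; the robot and the scene stay as the last step left them, time stands still between calls to the robot, and variables do not carry over. Pictures are saved under pics/ and viewed, at most 10 in all, crops included, and the job is handed in when it is done.

Besides the shell and the picture viewer there is one more tool, called after "Call:" in YAML: its name, and indented under it one key for each argument. play_rows: Moves the arm, as the interface text tells. Its arguments: {"type":"object","properties":{"rows":{"type":"array"},"squeeze":{"type":"number"}},"required":["rows"]}

```bash
ls; mkdir -p pics
python3 - <<'E'
from cell import robot, optics
import cv2,numpy as np
s=robot.observe(); print(s)
for n in("top","side"):
    m=optics.camera_model(n); print(n,m)
    p,d=optics.read_camera(n); np.savez(f"pics/{n}0.npz",p=p,d=d); cv2.imwrite(f"pics/{n}0.png",p[:,:,::-1])
print(optics.camera_model("wrist"))
E
```

```text
pics
{'time': 0.0, 'qpos': array([-1.39002947e+00,  3.42711178e-01,  1.52500890e+00, -3.25943368e-05,
        1.27542477e+00, -1.46002322e-01]), 'qvel': array([ 0.00197525, -0.00081787, -0.00060625, -0.00106578, -0.0011963 ,
       -0.00101012]), 'joint_efforts': array([-2.27049910e-03, -4.31254148e+01, -2.44219440e+01,  7.15970015e-02,
        5.59912249e-02, -1.11118381e-04]), 'tool_pos': array([ 0.16845761, -0.4968305 ,  0.24305378]), 'tool_rot': array([-3.14005244e+00, -1.94983035e-04,  3.26778544e-01]), 'contact_force': array([-0.71471526, -0.0366562 ,  0.72118342]), 'torque': array([0.03767655, 0.05416306, 0.00718982]), 'grip_force': 0.0, 'opening': 0.09158430489033588}
top {'fx': 409.7052877036689, 'fy': 409.7052877036689, 'cx': 278.9331835325071, 'cy': 210.04682506517582, 'origin': array([ 0.38789329, -0.08265063,  1.16332929]), 'rotation': array([ 0.17977381, -0.01409197, -1.58352941])}
side {'fx': 410.2533155769293, 'fy': 410.2533155769293, 'cx': 278.7829160355977, 'cy': 207.71347644472985, 'origin': array([ 0.56386386, -0.9421637 ,  0.53522266]), 'rotation': array([ 1.09292411, -0.00433576, -0.00523916])}
{'fx': 325.19226210127806, 'fy': 325.19226210127806, 'cx': 281.99856639761924, 'cy': 206.3372272164633, 'tool_from_camera': array([[-7.77677763e-04,  9.68163560e-01,  2.50317233e-01,
         6.67980354e-02],
       [ 9.99999393e-01,  5.57400408e-04,  9.50883503e-04,
        -6.16239333e-05],
       [ 7.81083829e-04,  2.50317820e-01, -9.68163405e-01,
        -1.41504786e-01],
       [ 0.00000000e+00,  0.00000000e+00,  0.00000000e+00,
         1.00000000e+00]])}
```

View pics/top0.png

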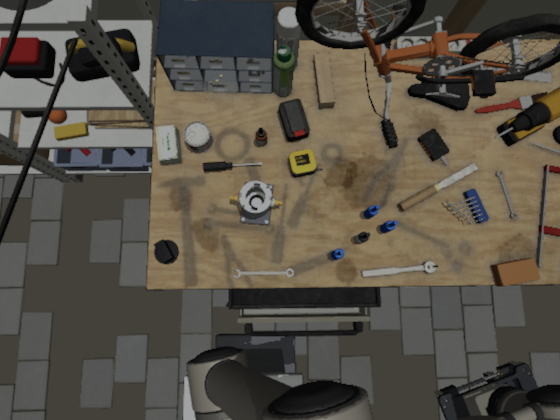

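View pics/side0.png

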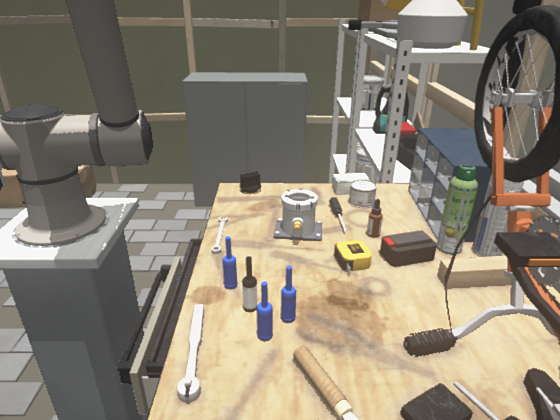

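The top view shows the housing at (256,202), the cap at (166,251), and the brown/black element at (363,237) with three blue decoys around it. The side view shows the element at (250,290) and the cap at (250,182).

```bash
cat > h.py <<'E'
import numpy as np,cv2
from scipy.spatial.transform import Rotation as R
from cell import robot, optics
def cam(n,s=None):
    m=optics.camera_model(n)
    if n!="wrist": return m,R.from_euler('xyz',m['rotation']).as_matrix(),np.array(m['origin'])
    T=np.array(m['tool_from_camera']); Rt=R.from_euler('xyz',s['tool_rot']).as_matrix()
    return m,Rt@T[:3,:3],Rt@T[:3,3]+s['tool_pos']
def rays(n,u,v,s=None):
    m,Rm,o=cam(n,s); a=(np.asarray(u,float)-m['cx'])/m['fx']; b=(np.asarray(v,float)-m['cy'])/m['fy']
    if n=="wrist":
        r=np.hypot(a,b)+1e-12; k=np.tan(r)/r; a,b=a*k,b*k
    return np.stack([a,-b,-np.ones_like(a)],-1)@Rm.T,o
def plane(n,u,v,z,s=None):
    d,o=rays(n,u,v,s); return o+d*((z-o[2])/d[...,2])[...,None]
def cloud(n,d,s=None):
    v,u=np.mgrid[:420,:560]; r,o=rays(n,u,v,s); return o+r*d[...,None]
E
python3 - <<'E'
from h import *
for n,bx in (("top",{"house":(225,170,290,230),"cap":(150,235,182,270),"elem":(352,225,374,248)}),("side",{"elem":(238,252,262,315),"cap":(238,170,264,195),"house":(270,185,328,245)})):
    f=np.load(f"pics/{n}0.npz"); P=cloud(n,f['d'])
    for k,(a,b,c,e) in bx.items():
        p=P[b:e,a:c].reshape(-1,3); col=f['p'][b:e,a:c].reshape(-1,3)
        q=p[(p[:,2]>.012)&(p[:,2]<.3)]
        print(n,k,len(q),q.min(0).round(3),q.max(0).round(3))
        for lo in np.arange(.0,.14,.01):
            w=q[(q[:,2]>=lo)&(q[:,2]<lo+.01)]
            if len(w)>3: print("  z%.2f n%d med %s mid %s ext %s"%(lo,len(w),np.median(w,0).round(3)[:2],((w.max(0)+w.min(0))/2).round(3)[:2],(w.max(0)-w.min(0)).round(3)[:2]))
    crop=f['p'][165:275,140:300] if n=="top" else f['p'][165:325,210:340]
    cv2.imwrite(f"pics/{n}0c.png",cv2.resize(crop[:,:,::-1],None,fx=4.5 if n=="top" else 3.7,fy=4.5 if n=="top" else 3.7,interpolation=cv2.INTER_CUBIC))
E
```

```text
top house 1092 [ 0.554 -0.107  0.012] [0.717 0.053 0.106]
  z0.01 n217 med [ 0.612 -0.033] mid [ 0.635 -0.013] ext [0.162 0.133]
  z0.02 n41 med [ 0.632 -0.037] mid [ 0.615 -0.04 ] ext [0.074 0.067]
  z0.03 n84 med [ 0.623 -0.031] mid [ 0.614 -0.037] ext [0.075 0.067]
  z0.04 n36 med [ 0.602 -0.035] mid [ 0.614 -0.034] ext [0.075 0.13 ]
  z0.05 n115 med [ 0.612 -0.057] mid [ 0.614 -0.036] ext [0.075 0.141]
  z0.06 n48 med [ 0.614 -0.049] mid [ 0.614 -0.04 ] ext [0.075 0.129]
  z0.07 n10 med [ 0.652 -0.039] mid [ 0.653 -0.039] ext [0.005 0.016]
  z0.08 n18 med [ 0.647 -0.041] mid [ 0.614 -0.038] ext [0.082 0.045]
  z0.09 n267 med [ 0.614 -0.042] mid [ 0.617 -0.036] ext [0.087 0.088]
  z0.10 n256 med [ 0.618 -0.028] mid [ 0.618 -0.036] ext [0.084 0.087]
top cap 487 [0.447 0.183 0.012] [0.514 0.248 0.06 ]
  z0.01 n110 med [0.485 0.2  ] mid [0.481 0.215] ext [0.066 0.065]
  z0.02 n108 med [0.478 0.205] mid [0.48  0.215] ext [0.067 0.064]
  z0.03 n21 med [0.471 0.2  ] mid [0.479 0.203] ext [0.06  0.026]
  z0.04 n32 med [0.478 0.203] mid [0.481 0.203] ext [0.06  0.028]
  z0.05 n216 med [0.
[... 2147 characters left out ...]
 n126 med [ 0.615 -0.071] mid [ 0.62  -0.039] ext [0.117 0.088]
  z0.02 n106 med [ 0.621 -0.072] mid [ 0.619 -0.061] ext [0.081 0.043]
  z0.03 n92 med [ 0.627 -0.07 ] mid [ 0.619 -0.062] ext [0.08  0.045]
  z0.04 n100 med [ 0.618 -0.071] mid [ 0.618 -0.076] ext [0.079 0.07 ]
  z0.05 n154 med [ 0.612 -0.077] mid [ 0.618 -0.076] ext [0.079 0.072]
  z0.06 n135 med [ 0.614 -0.074] mid [ 0.618 -0.066] ext [0.079 0.056]
  z0.07 n153 med [ 0.619 -0.067] mid [ 0.619 -0.041] ext [0.081 0.08 ]
  z0.08 n190 med [ 0.619 -0.064] mid [ 0.619 -0.041] ext [0.085 0.086]
  z0.09 n395 med [ 0.619 -0.055] mid [ 0.619 -0.04 ] ext [0.086 0.088]
  z0.10 n43 med [ 0.618 -0.041] mid [ 0.615 -0.039] ext [0.074 0.09 ]
```

View pics/top0c.png

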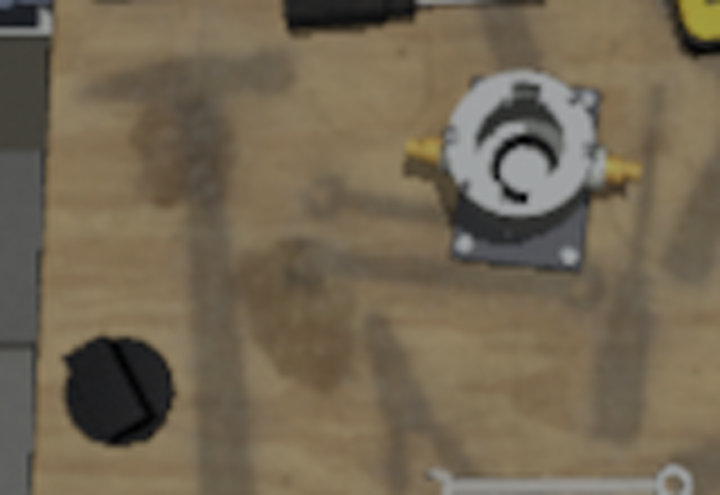

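Call:
play_rows:
  rows:
    - [20, -11, 0, 0, 0, 0, 1]
    - [54.5, -29.9, 0, 0, 0, 0, 0.6]
    - [54.5, -29.9, 0, 0, 0, 0, 0.6]
    - [54.5, -29.9, 0, 0, 0, 0, 0.6]
    - [54.5, -29.9, 0, 0, 0, 0, 0.6]
    - [54.5, -29.9, 0, 0, 0, 0, 0.6]
    - [54.5, -29.9, 0, 0, 0, 0, 0.6]
    - [54.5, -29.9, 0, 0, 0, 0, 0.6]
    - [54.5, -29.9, 0, 0, 0, 0, 0.6]
    - [54.5, -29.9, 0, 0, 0, 0, 0.6]
    - [54.5, -29.9, 0, 0, 0, 0, 0.6]
    - [54.5, -29.9, 0, 0, 0, 0, 0.6]
    - [54.5, -29.9, 0, 0, 0, 0, 0.6]
    - [54.5, -29.9, 0, 0, 0, 0, 0.6]
    - [54.5, -29.9, 0, 0, 0, 0, 0.6]
    - [54.5, -29.9, 0, 0, 0, 0, 0.6]
    - [54.5, -29.9, 0, 0, 0, 0, 0.6]
    - [54.5, -29.9, 0, 0, 0, 0, 0.6]

```text
time: 1.9
tool_pos: [0.5883, -0.0401, 0.244]
tool_rot: [3.141, -0.0, 0.325]
contact_force: [0.8, -0.2, -0.3]
opening: 0.0551
grip_force: 0.0
```

Run:
```python
from h import *
s=robot.observe(); p,d=optics.read_camera("wrist"); np.savez("pics/w1.npz",p=p,d=d,pos=s['tool_pos'],rot=s['tool_rot'])
print(s['time'],s['tool_pos'],s['tool_rot'],s['qpos'],s['opening'])
cv2.imwrite("pics/w1.png",p[:,:,::-1])
P=cloud("wrist",d,s); print(d.max())
for k,zl,zh in(("rim",.094,.112),):
    m=(P[...,2]>zl)&(P[...,2]<zh)&(abs(P[...,0]-.617)<.07)&(abs(P[...,1]+.038)<.07)
    q=P[m]; print(len(q),q.min(0),q.max(0),((q.min(0)+q.max(0))/2).round(4), np.median(q[:,2]))
```

```text
1.9 [ 0.58831108 -0.04006452  0.24403419] [ 3.14130345e+00 -1.93933134e-04  3.25236033e-01] [-1.97845235e-01  4.61346984e-01  1.33735472e+00 -1.57746934e-04
  1.34257847e+00  1.04775075e+00] 0.05506808193462801
1.806765
4438 [ 0.5746896  -0.08258178  0.09410177] [0.66236837 0.00812475 0.10437187] [ 0.6185 -0.0372  0.0992] 0.10029449423099654
```

View pics/w1.png

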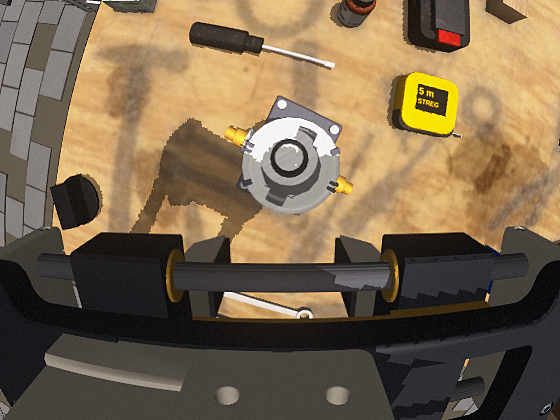

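The wrist view shows the housing at (291,165), its ports at (235,135) and (343,185), and its slots near (310,130) and (270,200). The fingers are below it and the cap is at the left.

Run:
```python
from h import *
from scipy.optimize import least_squares
f=np.load("pics/w1.npz"); s=dict(tool_pos=f['pos'],tool_rot=f['rot']); d=f['d']; p=f['p']
P=cloud("wrist",d,s)
c=np.array([.6185,-.0375])
# outer edge at z~.1: max radius per angle
m=(P[...,2]>.097)&(P[...,2]<.106); q=P[m]; r=np.hypot(*(q[:,:2]-c).T); q=q[r<.05]
a=np.arctan2(*(q[:,:2]-c).T[::-1]); r=np.hypot(*(q[:,:2]-c).T)
e=[];i=[]
for k in np.arange(-np.pi,np.pi,.1):
    w=(a>=k)&(a<k+.1)
    if w.sum()>5: e.append(q[w][r[w].argmax(),:2]); i.append((round(k,2),round(r[w].min()*1e3,1),round(r[w].max()*1e3,1)))
e=np.array(e); g=least_squares(lambda x:np.hypot(*(e-x[:2]).T)-x[2],[*c,.044],loss='soft_l1',f_scale=.001).x
print("outer",g.round(4)); print(i)
for n in("top","side","wrist"):
    ff=f if n=="wrist" else np.load(f"pics/{n}0.npz"); h=cv2.cvtColor(ff['p'],cv2.COLOR_RGB2HSV); Q=cloud(n,ff['d'],s)
    m=(h[...,1]>130)&(h[...,0]>10)&(h[...,0]<30)&(abs(Q[...,2]-.05)<.03)&(np.hypot(Q[...,0]-c[0],Q[...,1]-c[1])<.085)&(np.hypot(Q[...,0]-c[0],Q[...,1]-c[1])>.04)
    A=Q[m&(Q[...,1]>c[1])];B=Q[m&(Q[...,1]<c[1])]
    if len(A)>3 and len(B)>3:
        mid=[]
        for X in(A,B): mid.append(X[np.argsort(-np.hypot(*(X[:,:2]-c).T))[:25]].mean(0))
        v=mid[0]-mid[1]; print(n,len(A),len(B),mid[0].round(4),mid[1].round(4),"yaw",np.arctan2(-v[0],v[1]))
# foot rectangle: dark foot at z~.0-.02
for n in("wrist","top"):
    ff=f if n=="wrist" else np.load("pics/top0.npz"); Q=cloud(n,ff['d'],s)
    m=(Q[...,2]>.006)&(Q[...,2]<.02)&(abs(Q[...,0]-c[0])<.075)&(abs(Q[...,1]-c[1])<.06)&(ff['p'].max(2)<130)
    x=Q[m]; print(n,len(x),x[:,2].mean(),cv2.minAreaRect((x[:,:2]*1000).astype(np.float32)))
# cap bar
for n in("top","wrist"):
    ff=f if n=="wrist" else np.load("pics/top0.npz"); Q=cloud(n,ff['d'],s)
    m=(abs(Q[...,2]-.053)<.006)&(np.hypot(Q[...,0]-.481,Q[...,1]-.214)<.045); x=Q[m]; print("cap",n,len(x),x[:,2].mean() if len(x) else 0,cv2.minAreaRect((x[:,:2]*1000).astype(np.float32)) if len(x)>5 else 0)
cv2.imwrite("pics/w1c.png",cv2.resize(p[90:220,220:365,::-1],None,fx=4.5,fy=4.5,interpolation=cv2.INTER_CUBIC))
```

```text
outer [ 0.6188 -0.0374  0.0436]
[(np.float64(-3.14), np.float64(36.8), np.float64(43.8)), (np.float64(-3.04), np.float64(27.7), np.float64(43.6)), (np.float64(-2.94), np.float64(27.0), np.float64(42.7)), (np.float64(-2.84), np.float64(28.0), np.float64(42.9)), (np.float64(-2.74), np.float64(26.4), np.float64(43.3)), (np.float64(-2.64), np.float64(26.0), np.float64(43.4)), (np.float64(-2.54), np.float64(25.8), np.float64(43.1)), (np.float64(-2.44), np.float64(25.7), np.float64(43.4)), (np.float64(-2.34), np.float64(26.1), np.float64(42.8)), (np.float64(-2.24), np.float64(26.3), np.float64(43.0)), (np.float64(-2.14), np.float64(26.0), np.float64(42.9)), (np.float64(-2.04), np.float64(25.9), np.float64(42.7)), (np.float64(-1.94), np.float64(25.8), np.float64(43.1)), (np.float64(-1.84), np.float64(25.9), np.float64(45.2)), (np.float64(-1.74), np.float64(26.6), np.float64(45.4)), (np.float64(-1.64), np.float64(25.9), np.float64(45.1)), (np.float64(-1.54), np.float64(25.9), np.float64(43.2)), (np.float64(-1.44), np.float64(25.7), np.float64(44.1)), (np.float64(-1.34), np.float64(26.2), np.
[... 2496 characters left out ...]
 23 27 [0.6241 0.0235 0.0574] [ 0.6087 -0.0986  0.0565] yaw -0.12498046412896205
wrist 296 215 [0.6276 0.0329 0.0554] [ 0.6113 -0.1072  0.0553] yaw -0.11554760523191554
wrist 595 0.011731734161044996 ((618.5947875976562, -37.21977615356445), (83.69038391113281, 119.90644073486328), 82.93212127685547)
top 377 0.011085053164133402 ((619.48779296875, -25.505126953125), (105.5918197631836, 139.37771606445312), 83.48412322998047)
cap top 230 0.053312691910071125 ((480.3928527832031, 215.1051025390625), (57.73384475708008, 29.009204864501953), 30.08057403564453)
cap wrist 849 0.053069205921690205 ((482.6410217285156, 213.8646240234375), (58.367252349853516, 29.852148056030273), 29.638229370117188)
```

View pics/w1c.png

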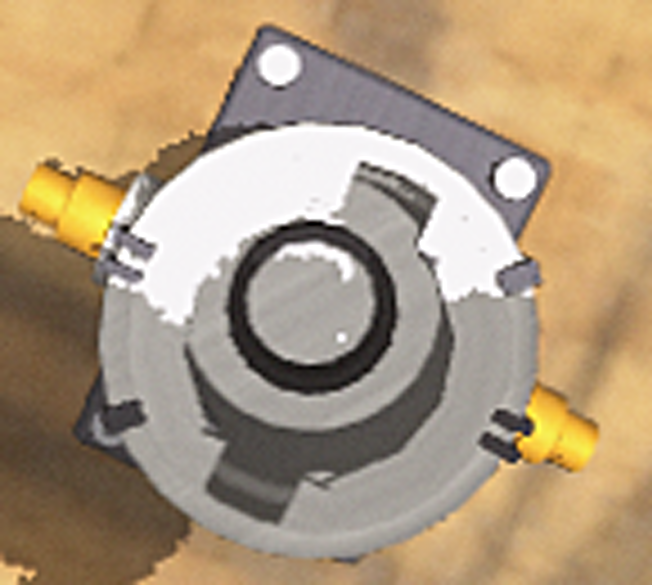

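The crop shows the slots at (395,190) and (250,490), and single vent ribs at (520,275) and (122,415). The pair ribs sit next to the ports, which gives a housing yaw of about −0.12. Next is the element.

Call:
play_rows:
  rows:
    - [-19.2, 24.7, 0, 0, 0, 0, 0.6]
    - [-19.2, 24.7, 0, 0, 0, 0, 0.6]
    - [-19.2, 24.7, 0, 0, 0, 0, 0.6]
    - [-19.2, 24.7, 0, 0, 0, 0, 0.6]
    - [-19.2, 24.7, 0, 0, 0, 0, 0.6]
    - [-19.2, 24.7, 0, 0, 0, 0, 0.6]
    - [-19.2, 24.7, 0, 0, 0, 0, 0.6]
    - [-19.2, 24.7, 0, 0, 0, 0, 0.6]
    - [-19.2, 24.7, 0, 0, 0, 0, 0.6]
    - [-19.2, 24.7, 0, 0, 0, 0, 0.6]

```text
time: 2.95
tool_pos: [0.4869, -0.333, 0.2439]
tool_rot: [-3.141, -0.0, 0.329]
contact_force: [-0.7, 0.3, -0.2]
opening: 0.055
grip_force: 0.0
```

Run:
```python
from h import *
s=robot.observe(); p,d=optics.read_camera("wrist"); np.savez("pics/w2.npz",p=p,d=d,pos=s['tool_pos'],rot=s['tool_rot'])
print(s['time'],s['tool_pos'],s['tool_rot'])
cv2.imwrite("pics/w2.png",p[:,:,::-1])
P=cloud("wrist",d,s)
m=((P[...,2]>.075)&(P[...,2]<.135)&(np.hypot(P[...,0]-.512,P[...,1]+.326)<.16)).astype(np.uint8)
n,l,st,ce=cv2.connectedComponentsWithStats(m)
for k in range(1,n):
    if st[k,4]<15: continue
    q=P[l==k]; t=q[q[:,2]>q[:,2].max()-.006]; print(st[k],p[l==k].mean(0).round(),"ztop",q[:,2].max().round(4),"topmid",((t.max(0)+t.min(0))/2).round(4),np.ptp(t,0).round(3))
```

```text
2.95 [ 0.4868538  -0.33297854  0.24387987] [-3.14126626e+00 -3.37259110e-04  3.28664517e-01]
[334  98  22  15 236] [ 60.  97. 170.] ztop 0.1201 topmid [ 0.5847 -0.357   0.1174] [0.01  0.011 0.005]
[362 157  24  19 274] [ 58.  85. 150.] ztop 0.1198 topmid [ 0.5426 -0.4011  0.1168] [0.011 0.01  0.006]
[281 161  12  19 186] [44. 35. 27.] ztop 0.1199 topmid [ 0.5127 -0.3277  0.1169] [0.01  0.01  0.006]
[189 182  23  21 278] [34. 46. 99.] ztop 0.1204 topmid [ 0.4685 -0.2586  0.1175] [0.011 0.01  0.006]
```

View pics/w2.png

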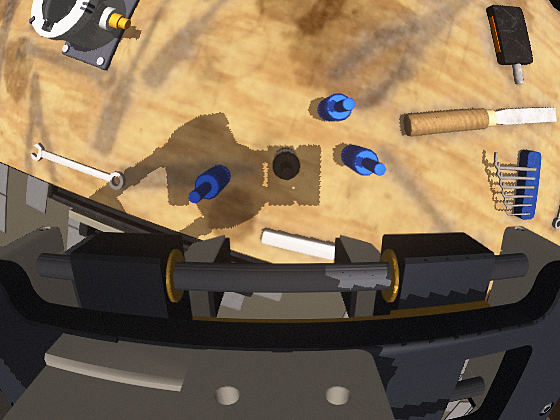

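The wrist view shows the non-blue element at (287,162), with the blue decoys at (205,185), (340,107) and (367,162). I'll check its colour in the side crop.

View pics/side0c.png

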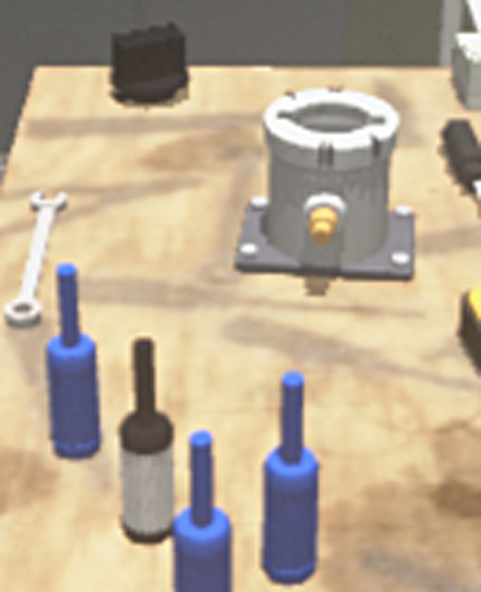

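It is the element: a pale pleated body with a black stem.

Call:
play_rows:
  rows:
    - [2.65, 0.25, 0, 0, 0, 0, 0.6]
    - [2.65, 0.25, 5, 0, 0, 0, 0.6]
    - [2.65, 0.25, 10, 0, 0, 0, 0.6]
    - [2.65, 0.25, 13.0, 0, 0, 0, 0.6]
    - [2.65, 0.25, 13.8, 0, 0, 0, 0.6]
    - [2.65, 0.25, 13.8, 0, 0, 0, 0.6]
    - [2.65, 0.25, 13.8, 0, 0, 0, 0.05]
    - [2.65, 0.25, 13.8, 0, 0, 0, 0.05]
    - [2.65, 0.25, 13.8, 0, 0, 0, 0.05]
    - [2.65, 0.25, 13.8, 0, 0, 0, 0.05]
    - [2.65, 0.25, 13.8, 0, 0, 0, 0.05]
    - [2.65, 0.25, 13.8, 0, 0, 0, 0.05]
    - [2.65, 0.25, 13.8, 0, 0, 0, 0.05]
    - [2.65, 0.25, 13.8, 0, 0, 0, 0.05]
    - [2.65, 0.25, 13.8, 0, 0, 0, 0.05]
  squeeze: 20

```text
time: 4.5
tool_pos: [0.5121, -0.3285, 0.1059]
tool_rot: [3.141, -0.0, 0.327]
contact_force: [-0.2, 1.2, 1.9]
opening: 0.0099
grip_force: 20.0
```

Call:
play_rows:
  rows:
    - [0, 0, -2, 0, 0, 0, 0.05]
    - [0, 0, -5, 0, 0, 0, 0.05]
    - [0, 0, -9, 0, 0, 0, 0.05]
    - [0, 0, -12, 0, 0, 0, 0.05]
    - [1.5, -1.5, -13.5, 0, 0, 0, 0.05]
    - [4, -5, -13.5, 0, 0, 0, 0.05]
    - [7, -8.7, -13.5, 0, 0, 0, 0.05]
    - [10, -12.4, -13.5, 0, 0, 0, 0.05]
    - [13, -16.2, -13.5, 0, 0, 0, 0.05]
    - [16, -20, -13.5, 0, 0, 0, 0.05]
    - [18.5, -23, -13.5, 0, 0, 0, 0.05]
    - [19.4, -24.1, -13.5, 0, 0, 0, 0.05]
    - [19.4, -24.1, -13.5, 0, 0, 0, 0.05]
    - [19.4, -24.1, -13.5, 0, 0, 0, 0.05]
    - [19.4, -24.1, -13.5, 0, 0, 0, 0.05]

```text
time: 6.0
tool_pos: [0.618, -0.0398, 0.2406]
tool_rot: [3.141, 0.001, 0.325]
contact_force: [-0.3, 0.3, -0.6]
opening: 0.0104
grip_force: 20.0
```

Run:
```python
from h import *
s=robot.observe(); p,d=optics.read_camera("wrist"); np.savez("pics/w3.npz",p=p,d=d,pos=s['tool_pos'],rot=s['tool_rot'])
print(s['time'],s['tool_pos'],s['tool_rot'],s['opening'])
P=cloud("wrist",d,s)
c=np.array([.6187,-.0373])
for n in("wrist","top","side"):
    if n!="wrist": p,d=optics.read_camera(n); P=cloud(n,d)
    for z in (.135,.15,.165,.18,.195,.21,.225):
        q=P[(abs(P[...,2]-z)<.0075)&(np.hypot(P[...,0]-c[0],P[...,1]-c[1])<.03)]
        if len(q)>3: print(n,z,len(q),((q.max(0)+q.min(0))/2).round(4),np.ptp(q,0).round(4))
```

```text
6.0 [ 0.61804198 -0.03978764  0.24060509] [3.14117258e+00 6.20995137e-04 3.24875918e-01] 0.010361481879226071
wrist 0.135 33 [ 0.6252 -0.037   0.14  ] [0.0137 0.0226 0.0048]
wrist 0.15 175 [ 0.6255 -0.0382  0.1499] [0.0138 0.0248 0.0147]
wrist 0.165 182 [ 0.6241 -0.0383  0.165 ] [0.0167 0.0249 0.0148]
wrist 0.18 223 [ 0.6242 -0.0383  0.18  ] [0.0163 0.0251 0.0149]
wrist 0.195 293 [ 0.6242 -0.0385  0.195 ] [0.0165 0.0256 0.0149]
wrist 0.21 718 [ 0.6241 -0.038   0.21  ] [0.0155 0.024  0.0149]
wrist 0.225 380 [ 0.6253 -0.0363  0.225 ] [0.0134 0.024  0.0149]
top 0.15 10 [ 0.6072 -0.034   0.1478] [0.006  0.0155 0.0096]
top 0.165 8 [ 0.6049 -0.0374  0.1664] [0.0029 0.0105 0.0115]
top 0.18 11 [ 0.6087 -0.043   0.18  ] [0.0097 0.0152 0.0138]
top 0.195 8 [ 0.6082 -0.0448  0.195 ] [0.0084 0.0125 0.0143]
top 0.21 9 [ 0.6078 -0.0452  0.2048] [0.0069 0.0073 0.0033]
top 0.225 4 [ 0.6138 -0.0392  0.2299] [0.0027 0.0071 0.0026]
side 0.135 26 [ 0.6187 -0.0493  0.1386] [0.024  0.0132 0.0077]
side 0.15 71 [ 0.6195 -0.0472  0.1499] [0.0265 0.0141 0.0147]
side 0.165 72 [ 0.6192 -0.0474  0.1649] [0.0262 0.0141 0.0147]
side 0.18 73 [ 0.6187 -0.0458  0.1802] [0.0259 0.0167 0.0145]
side 0.195 74 [ 0.6183 -0.046   0.195 ] [0.0255 0.0188 0.0148]
side 0.21 50 [ 0.6192 -0.0423  0.21  ] [0.0233 0.02   0.0144]
side 0.225 46 [ 0.6184 -0.0438  0.2249] [0.0308 0.0312 0.0144]
```

Call:
play_rows:
  rows:
    - [0, -0.07, 2, 0, 0, 0, 0.05]
    - [0, -0.07, 4, 0, 0, 0, 0.05]
    - [0, -0.07, 6, 0, 0, 0, 0.05]
    - [0, -0.07, 7.5, 0, 0, 0, 0.05]
    - [0, -0.07, 9, 0, 0, 0, 0.05]
    - [0, -0.07, 10, 0, 0, 0, 0.05]
    - [0, -0.07, 11, 0, 0, 0, 0.05]
    - [0, -0.07, 11.7, 0, 0, 0, 0.05]
    - [0, -0.07, 12.1, 0, 0, 0, 0.05]
    - [0, -0.07, 12.1, 0, 0, 0, 0.05]
    - [0, -0.07, 12.1, 0, 0, 0, 0.05]

```text
time: 7.25
tool_pos: [0.6185, -0.0374, 0.1202]
tool_rot: [3.141, -0.001, 0.327]
contact_force: [0.2, -0.6, -0.6]
opening: 0.0103
grip_force: 20.0
```

Call:
play_rows:
  rows:
    - [0, 0, 0, 0, 0, 0, 0.15]
    - [0, 0, 0, 0, 0, 0, 0.2]
    - [0, 0, 0, 0, 0, 0, 0.3]
    - [0, 0, 0, 0, 0, 0, 0.4]
    - [0, 0, 0, 0, 0, 0, 0.4]
    - [0, 0, -1, 0, 0, 0, 0.4]
    - [0, 0, -3, 0, 0, 0, 0.4]
    - [0, 0, -7, 0, 0, 0, 0.5]
    - [0, 0, -10, 0, 0, 0, 0.6]
    - [-1.5, -5, -10, 0, 0, 0, 0.65]
    - [-3, -10, -10, 0, 0, -0.1, 0.65]
    - [-4.4, -15, -10, 0, 0, -0.19, 0.65]
    - [-5.9, -20, -10, 0, 0, -0.19, 0.65]
    - [-7.4, -25, -10, 0, 0, -0.19, 0.65]
    - [-7.4, -27.6, -10, 0, 0, -0.19, 0.65]
    - [-7.4, -27.6, -10, 0, 0, -0.19, 0.65]
    - [-7.4, -27.6, -10, 0, 0, -0.19, 0.65]
    - [-7.4, -27.6, -10, 0, 0, -0.19, 0.65]

```text
time: 9.05
tool_pos: [0.4602, 0.1996, 0.2201]
tool_rot: [3.141, -0.001, 0.516]
contact_force: [-0.3, 0.1, 0.1]
opening: 0.0595
grip_force: 0.0
```

Run:
```python
from h import *
s=robot.observe(); p,d=optics.read_camera("wrist"); np.savez("pics/w4.npz",p=p,d=d,pos=s['tool_pos'],rot=s['tool_rot'])
print(s['time'],s['tool_pos'],s['tool_rot'],s['opening'])
P=cloud("wrist",d,s)
x=P[(abs(P[...,2]-.053)<.004)&(np.hypot(P[...,0]-.481,P[...,1]-.214)<.045)]; print("cap",len(x),x[:,2].mean(),cv2.minAreaRect((x[:,:2]*1000).astype(np.float32)))
x=P[(abs(P[...,2]-.019)<.004)&(np.hypot(P[...,0]-.481,P[...,1]-.214)<.045)]; print("disc",len(x),cv2.minEnclosingCircle((x[:,:2]*1000).astype(np.float32)))
for n in("wrist","top","side"):
    if n!="wrist": p,d=optics.read_camera(n); P=cloud(n,d)
    q=P[(P[...,2]>.11)&(P[...,2]<.14)&(np.hypot(P[...,0]-.6187,P[...,1]+.0373)<.035)]
    if len(q): print(n,len(q),((q.max(0)+q.min(0))/2).round(4),np.ptp(q,0).round(4),q.max(0))
```

```text
9.05 [0.46018535 0.19959002 0.22006312] [ 3.14094121e+00 -5.62920005e-04  5.16085000e-01] 0.05954400328102428
cap 1703 0.05343942495356623 ((481.68017578125, 214.46990966796875), (57.53632736206055, 27.237112045288086), 29.942960739135742)
disc 1453 ((481.97967529296875, 214.7073974609375), 33.848812103271484)
wrist 72 [ 0.6179 -0.0338  0.116 ] [0.009  0.0077 0.0116] [ 0.62243581 -0.02993604  0.12180186]
top 20 [ 0.6185 -0.0358  0.1215] [0.0112 0.0102 0.0203] [ 0.62410979 -0.03069235  0.1316615 ]
side 41 [ 0.6195 -0.0389  0.1207] [0.0097 0.0117 0.0209] [ 0.62432711 -0.03309388  0.13112218]
```

Call:
play_rows:
  rows:
    - [2.6, -0.2, 0, 0, 0, 0, 0.65]
    - [2.6, -0.2, 5, 0, 0, 0, 0.65]
    - [2.6, -0.2, 10, 0, 0, 0, 0.65]
    - [2.6, -0.2, 14, 0, 0, 0, 0.65]
    - [2.6, -0.2, 16.5, 0, 0, 0, 0.65]
    - [2.6, -0.2, 17.7, 0, 0, 0, 0.65]
    - [2.6, -0.2, 18.0, 0, 0, 0, 0.65]
    - [2.6, -0.2, 18.0, 0, 0, 0, 0.65]
    - [2.6, -0.2, 18.0, 0, 0, 0, 0.2]
    - [2.6, -0.2, 18.0, 0, 0, 0, 0.2]
    - [2.6, -0.2, 18.0, 0, 0, 0, 0.2]
    - [2.6, -0.2, 18.0, 0, 0, 0, 0.2]
    - [2.6, -0.2, 18.0, 0, 0, 0, 0.2]
    - [2.6, -0.2, 18.0, 0, 0, 0, 0.2]
    - [2.6, -0.2, 18.0, 0, 0, 0, 0.2]
  squeeze: 40

```text
time: 10.7
tool_pos: [0.4814, 0.2149, 0.0401]
tool_rot: [3.141, -0.001, 0.517]
contact_force: [-0.4, -0.1, 6.0]
opening: 0.0276
grip_force: 40.0
```

Call:
play_rows:
  rows:
    - [0, 0, -2, 0, 0, 0, 0.2]
    - [0, 0, -6, 0, 0, 0, 0.2]
    - [0, 0, -10, 0, 0, 0, 0.2]
    - [0, 0, -14, 0, 0, 0, 0.2]
    - [0, 2, -16, 0, 0, 0, 0.2]
    - [-0.1, 6, -16, 0, 0, 0.1, 0.2]
    - [-0.2, 10, -16, 0, 0, 0.2, 0.2]
    - [-0.3, 14, -16, 0, 0, 0.3, 0.2]
    - [-0.4, 18, -16, 0, 0, 0.4, 0.2]
    - [-0.4, 22, -16, 0, 0, 0.5, 0.2]
    - [-0.5, 26, -16, 0, 0, 0.6, 0.2]
    - [-0.5, 28, -16, 0, 0, 0.637, 0.2]
    - [-0.54, 28.7, -16, 0, 0, 0.637, 0.2]
    - [-0.54, 28.7, -16, 0, 0, 0.637, 0.2]
    - [-0.54, 28.7, -16, 0, 0, 0.637, 0.2]
    - [-0.54, 28.7, -16, 0, 0, 0.637, 0.2]

```text
time: 12.3
tool_pos: [0.6178, -0.0359, 0.1998]
tool_rot: [-3.141, 0.0, -0.118]
contact_force: [-0.2, -0.0, -0.9]
opening: 0.0278
grip_force: 40.0
```

Run:
```python
from h import *
s=robot.observe(); print(s['time'],s['tool_pos'],s['tool_rot'],s['qpos'],s['opening'])
for n in("wrist","top","side"):
    p,d=optics.read_camera(n); np.savez(f"pics/{n}5.npz",p=p,d=d,pos=s['tool_pos'],rot=s['tool_rot']); P=cloud(n,d,s)
    r=np.hypot(P[...,0]-.6187,P[...,1]+.0373)
    z0=s['tool_pos'][2]-.040
    for nm,a,b,rr in(("disc",.012,.022,.05),("stem",.105-z0,.133-z0,.03),("rim",.097-z0,.106-z0,.05),("skirt",.0,.012,.05)):
        q=P[(P[...,2]>a+z0)&(P[...,2]<b+z0)&(r<rr)]
        if len(q)>4: print(n,nm,len(q),((q.max(0)+q.min(0))/2).round(4),np.ptp(q,0).round(4))
cv2.imwrite("pics/side5c.png",cv2.resize(np.load("pics/side5.npz")['p'][120:260,240:360,::-1],None,fx=4,fy=4,interpolation=cv2.INTER_CUBIC))
```

```text
12.3 [ 0.6177671  -0.03586036  0.1997721 ] [-3.14137820e+00  4.09937622e-04 -1.18091738e-01] [-1.81854615e-01  5.48849983e-01  1.31421035e+00  1.96195229e-04
  1.27895510e+00  1.50697701e+00] 0.027775923889696748
wrist disc 2175 [ 0.6358 -0.0369  0.1781] [0.0315 0.064  0.0072]
wrist rim 2929 [ 0.6331 -0.0377  0.1009] [0.059  0.0911 0.0078]
wrist skirt 66 [ 0.6496 -0.0395  0.1639] [0.0024 0.009  0.0056]
top disc 38 [ 0.5941 -0.0245  0.1787] [0.0223 0.032  0.0059]
top rim 101 [ 0.5945 -0.037   0.1005] [0.0411 0.085  0.0068]
side disc 168 [ 0.6181 -0.0473  0.1767] [0.0666 0.0505 0.0098]
side stem 51 [ 0.6195 -0.0385  0.1176] [0.0101 0.013  0.0249]
side rim 293 [ 0.619  -0.0401  0.1014] [0.0861 0.0895 0.0087]
side skirt 77 [ 0.6193 -0.0474  0.164 ] [0.0642 0.0276 0.0085]
```

View pics/side5c.png

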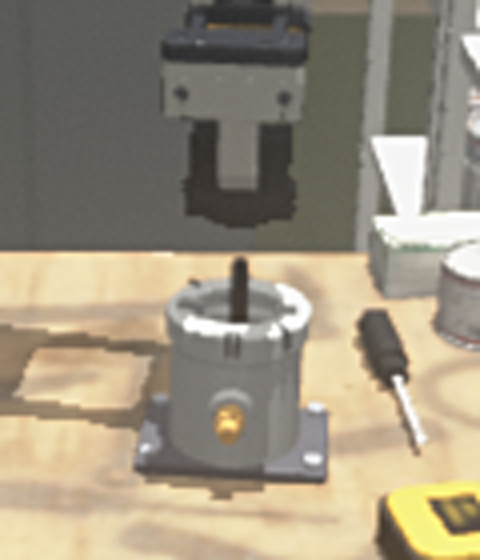

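The side crop shows the cap straight above the housing at (240,200), and the element standing upright with its stem at (240,290).

Call:
play_rows:
  rows:
    - [0.08, 0.06, 2, 0, 0, 0, 0.2]
    - [0.08, 0.06, 4, 0, 0, 0, 0.2]
    - [0.08, 0.06, 5.2, 0, 0, 0, 0.2]
    - [0.08, 0.06, 5.6, 0, 0, 0, 0.2]
    - [0.08, 0.06, 6.0, 0, 0, 0, 0.2]
    - [0.08, 0.06, 6.2, 0, 0, 0, 0.2]
    - [0.08, 0.06, 6.4, 0, 0, 0, 0.2]
    - [0.08, 0.06, 6.4, 0, 0, 0, 0.2]

```text
time: 13.25
tool_pos: [0.6191, -0.038, 0.136]
tool_rot: [3.141, -0.0, -0.12]
contact_force: [-1.0, 0.8, -0.8]
opening: 0.0277
grip_force: 40.0
```

Call:
play_rows:
  rows:
    - [0, 0, 0.2, 0, 0, 0, 0.2]
    - [0, 0, 0.4, 0, 0, 0, 0.2]
    - [0, 0, 0.6, 0, 0, 0, 0.2]
    - [0, 0, 0.75, 0, 0, 0, 0.2]
    - [0, 0, 0.85, 0, 0, 0, 0.2]
    - [0, 0, 0.9, 0, 0, 0, 0.2]
    - [0, 0, 0.9, 0, 0, 0, 0.2]

```text
time: 13.95
tool_pos: [0.619, -0.038, 0.1268]
tool_rot: [3.141, -0.0, -0.12]
contact_force: [-1.4, -0.5, 0.6]
opening: 0.0276
grip_force: 40.0
```

Call:
play_rows:
  rows:
    - [0, 0, 0.05, 0, 0, 0, 0.2]
    - [0, 0, 0.1, 0, 0, 0, 0.2]
    - [0, 0, 0.1, 0, 0, 0, 0.2]
    - [0, 0, 0.1, 0, 0, 0, 0.2]

```text
time: 14.35
tool_pos: [0.619, -0.038, 0.1268]
tool_rot: [3.141, -0.001, -0.12]
contact_force: [-3.8, -0.1, 7.8]
opening: 0.0279
grip_force: 40.0
```

Call:
play_rows:
  rows:
    - [0, 0, 0, 0, 0, 0.06, 0.2]
    - [0, 0, 0, 0, 0, 0.12, 0.2]
    - [0, 0, 0, 0, 0, 0.18, 0.2]
    - [0, 0, 0, 0, 0, 0.24, 0.2]
    - [0, 0, 0, 0, 0, 0.3, 0.2]
    - [0, 0, 0, 0, 0, 0.36, 0.2]
    - [0, 0, 0, 0, 0, 0.42, 0.2]
    - [0, 0, 0, 0, 0, 0.42, 0.2]
  squeeze: 50

```text
time: 15.15
tool_pos: [0.6197, -0.0382, 0.1268]
tool_rot: [-3.141, -0.002, -0.542]
contact_force: [-0.0, 0.2, 4.8]
opening: 0.0277
grip_force: 50.0
```

Call:
play_rows:
  rows:
    - [0, 0, 0, 0, 0, 0.06, 0.2]
    - [0, 0, 0, 0, 0, 0.12, 0.2]
    - [0, 0, 0, 0, 0, 0.18, 0.2]
    - [0, 0, 0, 0, 0, 0.24, 0.2]
    - [0, 0, 0, 0, 0, 0.3, 0.2]
    - [0, 0, 0, 0, 0, 0.34, 0.2]
    - [0, 0, 0, 0, 0, 0.36, 0.2]
    - [0, 0, 0, 0, 0, 0.36, 0.2]
    - [0, 0, 0, 0, 0, 0.36, 0.2]

```text
time: 16.05
tool_pos: [0.6195, -0.0384, 0.1268]
tool_rot: [-3.141, -0.002, -0.9]
contact_force: [-1.4, -1.8, 5.6]
opening: 0.0278
grip_force: 50.0
```

Run:
```python
from h import *
s=robot.observe(); print(s['time'],s['tool_pos'],s['tool_rot'],s['contact_force'],s['torque'],s['opening'])
p,d=optics.read_camera("wrist"); P=cloud("wrist",d,s); np.savez("pics/w6.npz",p=p,d=d,pos=s['tool_pos'],rot=s['tool_rot'])
q=P[(abs(P[...,2]-.106)<.004)&(np.hypot(P[...,0]-.6187,P[...,1]+.0373)<.036)]; print("disc",len(q),np.median(q[:,2]) if len(q) else 0)
cv2.imwrite("pics/w6.png",cv2.resize(p[90:290,150:420,::-1],None,fx=2.9,fy=2.9,interpolation=cv2.INTER_CUBIC))
```

```text
16.05 [ 0.61949798 -0.03840547  0.1268079 ] [-3.14076012e+00 -1.91258459e-03 -9.00135870e-01] [-1.41082675 -1.78600304  5.64655308] [-0.0169268   0.2819222   0.00601233] 0.027809314249987168
disc 2196 0.10616077538106526
```

View pics/w6.png

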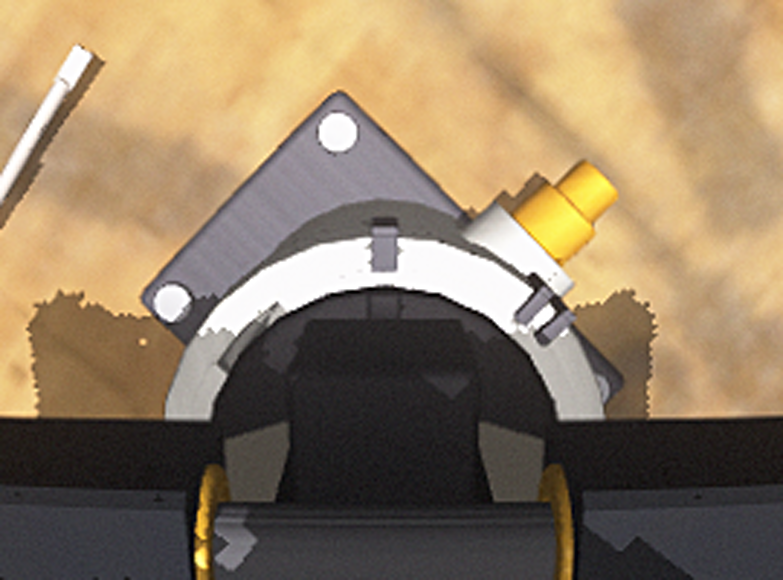

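The grip bar and disc pointer at (385,300) line up with the single vent rib at (384,245), and the disc is home at z = 0.106. I'll check that the spring load shows before handing in.

Run:
```python
from h import *
for _ in range(3):
    s=robot.observe(); print(s['time'],s['tool_rot'],s['torque'],s['joint_efforts'][5],s['contact_force']); P=optics.read_camera("side")
q=cloud("side",P[1]); x=q[(q[...,2]>.02)&(q[...,2]<.14)&(np.hypot(q[...,0]-.6187,q[...,1]+.0373)<.05)]; print(x.min(0),x.max(0))
```

```text
16.1 [-3.14070969e+00 -1.95740487e-03 -9.00149208e-01] [-0.04792007  0.34066441  0.04666903] 0.03556025214493275 [-2.02765162 -0.08072314  5.45478087]
16.15 [-3.14067163e+00 -1.98128425e-03 -9.00135889e-01] [-0.0555284   0.32444154  0.02863766] 0.03500188118778169 [-1.6660617  -0.58726903  6.55927954]
16.2 [-3.14072062e+00 -1.94858747e-03 -9.00142861e-01] [-0.05947039  0.32068983  0.01948686] 0.035043053794652224 [-0.90940508 -1.35506938  5.66873887]
[ 0.57588163 -0.08725031  0.02007941] [ 0.66195038 -0.00361826  0.13996064]
```

```bash
python3 -c "
from cell import robot; print(robot.hand_in())"
```

```text
the job is handed in; nothing more can be done
None
```

I handed the job in at about 16 s of the 51 s: the element stands upright in its socket, and the cap is home and turned clockwise to the single vent mark, still gripped there with 50 N. The spring torque at the wrist read weaker (about 0.02–0.05 N m) than the 0.06 or more expected, and I have no direct reading of the vent ring.

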